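Flip the reorder leaf of the empty bin

ROBOT

A 6-joint arm with a two-finger parallel gripper is mounted at the origin on the work surface. World frame = base frame: x ahead of the robot, y to its left, z up, the work surface at z = 0. Lengths are in m, angles in rad, forces in N, time in s.
With the tool pointing down it reaches from about 0.35 to 0.85 m from the base axis. Payload 8.1 kg.
Tool frame: the origin (TCP) lies on the mounting face of the last link; the fingertips stand 186 mm ahead of it and the grasp point (between the pads) lies 167 mm ahead of it (grip_point_offset is the distance from the TCP to the grasp point, in m); z points along the fingers, y is the direction in which the jaws open and shut (so a half turn about z gives the same grasp; the last joint's range is limited). The gripper opens to 93 mm and grips with 3 to 60 N. Pads are 15 mm wide; open, the fingers measure 128 mm over their backs; the gripper's body (75 mm by 188 mm) begins 65 mm behind the grasp point.
Start: joints at [-1.309, 0.13, 1.488, -0, 1.523, -0.085], TCP at [0.204, -0.564, 0.405] pointing down, gripper open.
Joint ranges: [-2.96, 2.96], [-0.89, 2.26], [0.02, 2.5], [-1.34, 4.48], [0, 2.73], [-2.66, 2.66]. Speed limits (rad/s): [2.39, 2.39, 2.79, 3.14, 3.14, 3.14].

INTERFACE

Orientations are given as a rotation vector (axis times angle).
In Python, from plant import read_state, read_camera, close_job, grip_point_offset gives the robot as it stands.
- The arm moves only by the shell command python3 -m creep 'ROWS' [OPENING] [FORCE]. ROWS is JSON, a list of rows, each a list of 2 entries, a list of its own where there are three numbers: the shift along the tool's x, y, z in cm, then the turn, a rotation vector about the tool's x, y, z in degrees. In form: [[[tx, ty, tz], [rx, ry, rz]], ...]. A call has 1 to 12 rows; each row shifts and turns the commanded pose from where the row before left it, along the tool's axes as they then stand; what a row does not reach is not made up. A row lasts 1/12 s, in which the tool goes at most 41.7 mm and 7.16 degrees, less where a joint would pass 70% of its speed; a pose out of reach is approached as far as the arm can. A call is refused whole if a number of a shift passes 4.17 or a number of a turn 7.16, either way. A call with a gripper value outside its range is refused whole. OPENING is the opening in per cent of the stroke, from 0 (shut) to 100 (fully open), set as the call begins (- or left out, the last holds). The fingers move at their own pace and stop on an object; FORCE is the grip in N (left out, the last holds). Time passes only in rows, so rows that do not move let the fingers close. It gives the time, the measured TCP pose, the force and the opening at its end, in the units of the state.
- read_state(): the state, without advancing time (a new reading comes with each control period).
- read_camera(name): name is "scene" or "top" or "wrist"; returns a dict with "img" (384x512x3 uint8, red, green, blue), "K" (3x3 intrinsics, pixels), "T" (4x4, takes a point from camera to world coordinates). Camera axes: x right, y down, z forward; pixel columns grow to the right and rows downward; lengths in m; the calibration is good to about 2 mm. The wrist camera is an equidistant fisheye: a pixel r from the principal point sees the ray r / f radians off the axis. A picture is of the moment at which its call begins. There is no depth.
- close_job(): hands the job in, once; it reports no verdict.
The state is a dict: "t": time; "q": joint angles; "dq": joint speeds; "joint_torque": joint torques, N m; "tool_pos": TCP position; "orientation": TCP orientation; "force": force on the tool from outside, world axes, zero at the start; "wrist_torque": the same for the moment, N m; "opening": finger opening in m.
Only numpy, scipy, OpenCV 4.12 (cv2) and the standard library are available. Lean on these libraries where they do the work, as an engineer would, in place of code of your own. Each camera call takes 0.05 s, during which the arm holds its last target.

TASK

One of the three blue bins beside the flip board has run empty. With a fingertip, push that bin's leaf up from below its overhanging edge and turn it over the spine, without flinging it, until it lies flat on the bin's side with its red face up. Do not grip the leaf; leave the other two leaves, the stand, the bins and everything else where they are, and lift nothing.

Things in the scene. Friction and masses are not known exactly. Their poses are not given: they have to be found in the camera images.
- board: steel flip-board stand, loose, 1.8 kg; origin: centre of underside, on the table. x along the spine, away from the robot; y towards the bins; z up. Spine axis 55 mm above the origin. Rest rails 34 mm either side of it, 52 mm high. The stand (250 x 84 mm) ends 42 mm from the spine, so leaves overhang 43 mm, free down to the table. Leaf centres at x = -72 (leaf_1), 0, +72 mm (leaf_3).
- leaf_1 (a joint): leaf 1 angle (rad): 0 flat on the side away from the bins, green up; 1.57 upright; 3.14 flat on the bin side, red up (stops at both ends). Rigid plate 62 mm along the spine, reaching 85 mm out from its axis, 4 mm thick, 60 g. Stiff hinge: the leaf stays at any angle, about 1 N at the edge turns it. Starts at 0 to 0.25.
- leaf_1_edge (a point): middle of leaf 1's free edge, 85 mm from the spine axis, at mid thickness; axes turn with the leaf: z out of the green face, y towards the spine, x along the spine
- leaf_1_mid (a point): centre of leaf 1's plate, 44 mm from the spine axis, same axes as its edge
- slot_1 (a point): place on the table of the bin that leaf 1 belongs to: 165 mm from the spine in the board's +y, level with the middle of leaf 1
- leaf_2 (a joint): leaf 2 angle (rad): 0 flat on the side away from the bins, green up; 1.57 upright; 3.14 flat on the bin side, red up (stops at both ends). Rigid plate 62 mm along the spine, reaching 85 mm out from its axis, 4 mm thick, 60 g. Stiff hinge: the leaf stays at any angle, about 1 N at the edge turns it. Starts at 0 to 0.25.
- leaf_2_edge (a point): middle of leaf 2's free edge, 85 mm from the spine axis, at mid thickness; axes turn with the leaf: z out of the green face, y towards the spine, x along the spine
- leaf_2_mid (a point): centre of leaf 2's plate, 44 mm from the spine axis, same axes as its edge
- slot_2 (a point): place on the table of the bin that leaf 2 belongs to: 165 mm from the spine in the board's +y, level with the middle of leaf 2
- leaf_3 (a joint): leaf 3 angle (rad): 0 flat on the side away from the bins, green up; 1.57 upright; 3.14 flat on the bin side, red up (stops at both ends). Rigid plate 62 mm along the spine, reaching 85 mm out from its axis, 4 mm thick, 60 g. Stiff hinge: the leaf stays at any angle, about 1 N at the edge turns it. Starts at 0 to 0.25.
- leaf_3_edge (a point): middle of leaf 3's free edge, 85 mm from the spine axis, at mid thickness; axes turn with the leaf: z out of the green face, y towards the spine, x along the spine
- leaf_3_mid (a point): centre of leaf 3's plate, 44 mm from the spine axis, same axes as its edge
- slot_3 (a point): place on the table of the bin that leaf 3 belongs to: 165 mm from the spine in the board's +y, level with the middle of leaf 3
- bin_empty: blue picking bin, 66 mm along the spine, 120 mm deep, 60 mm high, loose, origin centre of underside, low mouth towards the flip board; stands in one of the three slots; EMPTY
- bin_brass: blue picking bin, 66 mm along the spine, 120 mm deep, 60 mm high, loose, origin centre of underside, low mouth towards the flip board; stands in one of the three slots; full of fittings with brass nuts; leave alone
- bin_steel: blue picking bin, 66 mm along the spine, 120 mm deep, 60 mm high, loose, origin centre of underside, low mouth towards the flip board; stands in one of the three slots; full of fittings with silver nuts; leave alone
- adapter_tall: loose hose fitting standing on its 28 mm brass nut, 51 mm high, origin under its nut, bystander
- adapter_short: loose hose fitting standing on its 23 mm silver nut, 41 mm high, origin under its nut, bystander
- sealant: white bottle with red cap, 40 mm wide, 100 mm high, origin under its centre, bystander
- tape_roll: yellow ring lying flat, 80 mm outside, 24 mm high, origin under its centre, bystander
- wrench: steel wrench, 160 mm long, lying flat on the table, origin under its middle, bystander

How it is judged:
On the way:
1. the empty bin's leaf is swung past upright (((horizontal distance between bin_empty and slot_1 below 0.036 m and value of joint leaf_1 above 1.6 rad) or (horizontal distance between bin_empty and slot_2 below 0.036 m and value of joint leaf_2 above 1.6 rad) or (horizontal distance between bin_empty and slot_3 below 0.036 m and value of joint leaf_3 above 1.6 rad))).
At the end, for the whole second after the job is handed in: The leaf level with the empty bin lies flat on the bin side, red up (joint above 3.05 rad, within about 5 degrees of its stop), at rest; the other two leaves still lie on their green-up side (below 0.65 rad) (((horizontal distance between bin_empty and slot_1 below 0.036 m and value of joint leaf_1 above 3.05 rad and velocity of joint leaf_1 between -0.1 and 0.1 rad/s and value of joint each of leaf_2, leaf_3 below 0.65 rad) or (horizontal distance between bin_empty and slot_2 below 0.036 m and value of joint leaf_2 above 3.05 rad and velocity of joint leaf_2 between -0.1 and 0.1 rad/s and value of joint each of leaf_1, leaf_3 below 0.65 rad) or (horizontal distance between bin_empty and slot_3 below 0.036 m and value of joint leaf_3 above 3.05 rad and velocity of joint leaf_3 between -0.1 and 0.1 rad/s and value of joint each of leaf_1, leaf_2 below 0.65 rad))); the robot touches nothing.
It fails at once if a bin or bystander moved more than 25 mm or lifted (distance of any of bin_empty, bin_brass, bin_steel, adapter_tall, adapter_short, sealant, tape_roll, wrench from where it was at the start of the episode above 0.025 m).
It fails at once if the flip-board stand shoved more than 25 mm, or lifted or tipped (distance of board from where it was at the start of the episode above 0.025 m or height (world z) of board above 0.012 m or angle between board's own z axis and vertical above 0.12 rad).
It fails at once if a leaf turned (edge moved more than 30 mm) though its bin is not empty ((not (horizontal distance between bin_empty and slot_1 below 0.036 m) and distance of leaf_1_edge from where it was at the start of the episode above 0.03 m) or (not (horizontal distance between bin_empty and slot_2 below 0.036 m) and distance of leaf_2_edge from where it was at the start of the episode above 0.03 m) or (not (horizontal distance between bin_empty and slot_3 below 0.036 m) and distance of leaf_3_edge from where it was at the start of the episode above 0.03 m)).
It fails at once if a leaf taken between the fingers ((x of the grasp point in the frame of leaf_1_mid between -0.029 and 0.029 m and y of the grasp point in the frame of leaf_1_mid between -0.041 and 0.041 m and z of the grasp point in the frame of leaf_1_mid between -0.004 and 0.004 m) or (x of the grasp point in the frame of leaf_2_mid between -0.029 and 0.029 m and y of the grasp point in the frame of leaf_2_mid between -0.041 and 0.041 m and z of the grasp point in the frame of leaf_2_mid between -0.004 and 0.004 m) or (x of the grasp point in the frame of leaf_3_mid between -0.029 and 0.029 m and y of the grasp point in the frame of leaf_3_mid between -0.041 and 0.041 m and z of the grasp point in the frame of leaf_3_mid between -0.004 and 0.004 m)).
It fails at once if a leaf flung over (faster than 8 rad/s) (velocity of joint any of leaf_1, leaf_2, leaf_3 above 8 rad/s).
It also fails if it takes over 43 s, if anything falls off the work surface, if the arm or the gripper's body presses on something with over 40 N, if the wrist force passes 120 N, or if a joint passes its speed limit or range.

## Working session

There is one attempt and no reset: what is moved stays moved. The work goes in short steps, Python scripts to look and compute and a shell command to move; the robot and the scene stay as the last step left them, time stands still between calls to the robot, and variables do not carry over. Pictures are saved under pics/ and viewed, and the job is handed in when it is done.

```bash
mkdir -p pics; ls
python3 - <<'E'
from plant import *
import cv2
print(read_state(), grip_point_offset)
for n in ("scene","top","wrist"):
    c=read_camera(n); cv2.imwrite(f"pics/{n}0.png",c["img"][:,:,::-1]); print(n,c["K"],c["T"])
E
```

```text
pics
{'t': 0.0, 'q': array([-1.30941167e+00,  1.31166199e-01,  1.48925432e+00, -3.79663060e-05,
        1.52302655e+00, -8.54231772e-02]), 'dq': array([ 8.25985426e-04, -7.24568069e-04, -2.69275011e-04,  8.09017148e-05,
        6.24434496e-04, -6.42162309e-04]), 'joint_torque': array([ 2.46352756e-03, -5.59833956e+01, -4.91762424e+01,  7.72557990e-02,
        3.50545195e-02, -1.43649995e-04]), 'tool_pos': array([ 0.20388035, -0.56405584,  0.40369785]), 'orientation': array([-3.09266196e+00, -5.41723214e-01,  3.15100765e-04]), 'force': array([ 0.25338529, -0.52573877,  0.62075893]), 'wrist_torque': array([ 0.02223829, -0.02468714,  0.03417991]), 'opening': 0.09307225282663979} 0.1673
scene [[463.06646841   0.         252.95009876]
 [  0.         463.06646841 195.69201943]
 [  0.           0.           1.        ]] [[ 0.8497349   0.3210313  -0.41819792  1.14983085]
 [ 0.52706885 -0.49891873  0.68795241 -0.91597856]
 [ 0.01220748 -0.80499628 -0.59315426  0.85581207]
 [ 0.          0.          0.          1.        ]]
top [[428.97071175   0.         255.58528106]
 [  0.         428.97071175 190.2961314 ]
 [  0.           0.           1.        ]] [[-0.02016809 -0.98084697  0.19373298  0.32633336]
 [-0.99976399  0.02135038  0.00401645  0.02450508]
 [-0.0080758  -0.19360626 -0.98104607  1.43689526]
 [ 0.          0.          0.          1.        ]]
wrist [[297.31863964   0.         251.34025817]
 [  0.         297.31863964 190.18236729]
 [  0.           0.           1.        ]] [[ 0.33844672 -0.89750247 -0.28274218  0.28231477]
 [-0.9409838  -0.32338665 -0.09985268 -0.53617467]
 [-0.00181701  0.29985062 -0.95398444  0.3855826 ]
 [ 0.          0.          0.          1.        ]]
```

View pics/scene0.png

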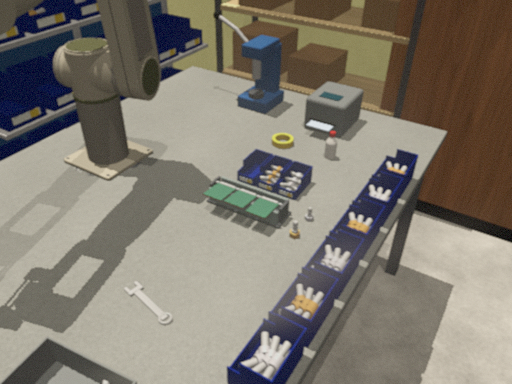

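View pics/top0.png

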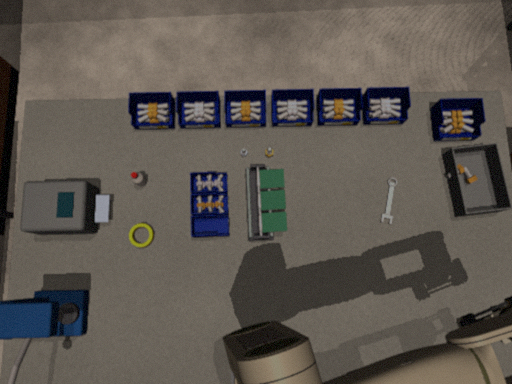

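The top view shows the empty bin at about (211,226), the one nearest the robot, which makes leaf_1 the target, at about (271,221). I'll zoom in and measure.

Run:
```python
import cv2
a=cv2.imread("pics/top0.png")[130:260,170:310]; cv2.imwrite("pics/topz.png",cv2.resize(a,None,fx=4.6,fy=4.6,interpolation=cv2.INTER_CUBIC))
a=cv2.imread("pics/scene0.png")[140:250,190:330]; cv2.imwrite("pics/scz.png",cv2.resize(a,None,fx=5,fy=5,interpolation=cv2.INTER_CUBIC))
```

```text
(no output)
```

View pics/topz.png

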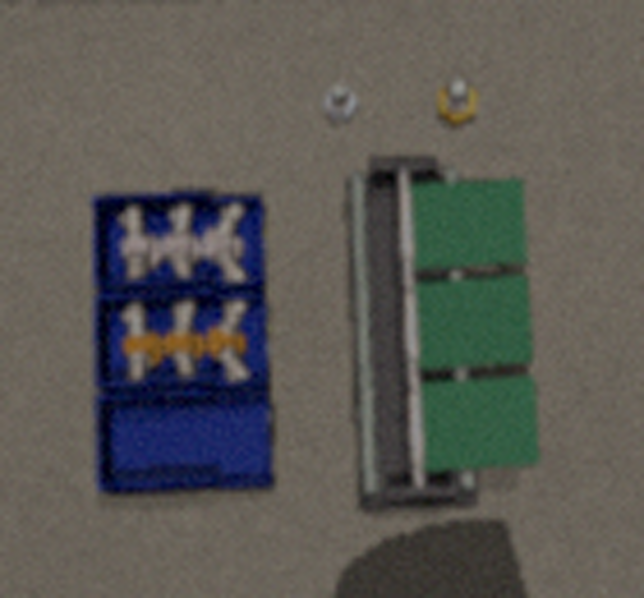

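View pics/scz.png

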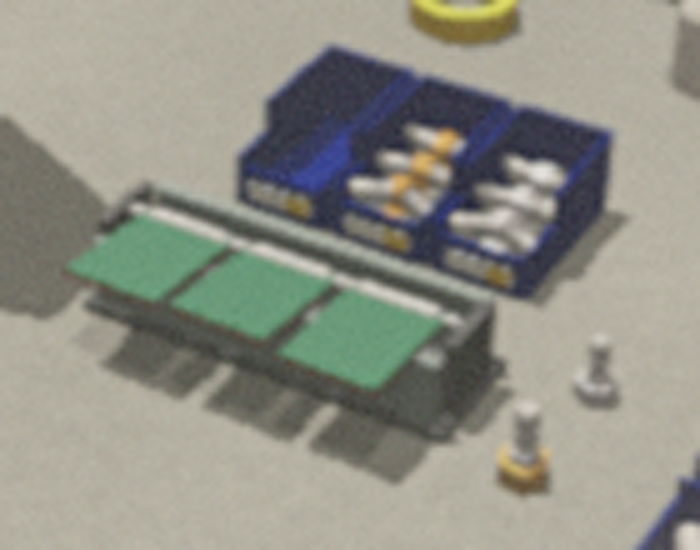

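View pics/wrist0.png

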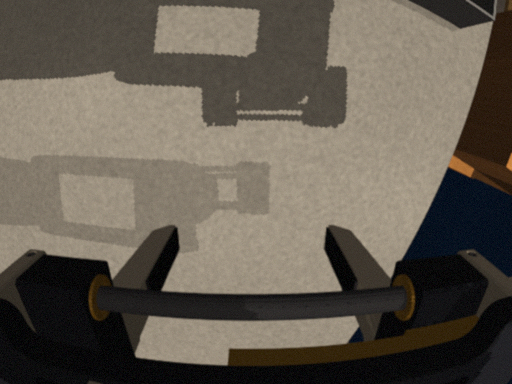

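```bash
cat > h.py <<'E'
import numpy as np
from plant import *
def proj(c,P):
    T=np.linalg.inv(c["T"]); p=P@T[:3,:3].T+T[:3,3]; K=c["K"]
    return np.c_[K[0,0]*p[:,0]/p[:,2]+K[0,2],K[1,1]*p[:,1]/p[:,2]+K[1,2]]
def leafpts(b,i,a):
    # corners: spine near, spine far, edge far, edge near (green face)
    x0=(-.072,0,.072)[i]; o=[]
    for dx,r in((-.031,.003),(.031,.003),(.031,.085),(-.031,.085)):
        y=-r*np.cos(a)+.002*np.sin(a); z=.055+r*np.sin(a)+.002*np.cos(a)
        o.append(b2w(b,[x0+dx,y,z]))
    return np.array(o)
def b2w(b,p):
    c,s=np.cos(b[2]),np.sin(b[2]); return np.array([b[0]+c*p[0]-s*p[1],b[1]+s*p[0]+c*p[1],p[2]])
E
python3 - <<'E'
from h import *
from scipy.optimize import least_squares
t=read_camera("top");s=read_camera("scene")
T=np.array([[427,467],[424,377],[533,377],[540,465],[423,367],[420,285],[527,279],[532,363],[417,270],[414,181],[522,180],[526,264]])/4.6+[170,130]
S=np.array([[130,206],[228,243],[155,302],[67,267],[245,255],[333,288],[265,341],[170,302],[358,296],[443,322],[375,390],[279,350]])/5+[190,140]
w=np.array([0.3,.3,1,1]*3)[:,None]
def f(v):
    P=np.vstack([leafpts(v[:3],i,v[3+i]) for i in range(3)])
    return np.r_[((proj(t,P)-T)*w).ravel(),((proj(s,P)-S)*w).ravel(),(v[6:]) ] if 0 else np.r_[((proj(t,P)-T)*w).ravel(),((proj(s,P)-S)*w).ravel()]
r=least_squares(f,[.4,0,0,.1,.1,.1],loss="soft_l1"); b=r.x; print(b.round(4)); print(f(b).reshape(2,-1,2).round(1).tolist())
print("edge near, far, leaf1",leafpts(b[:3],0,b[3]).round(4))
for i in range(3): print("slot",b2w(b[:3],[(-.072,0,.072)[i],.165,0]))
# empty bin: rear wall top? mouth corner base ; check via ray to z=.06 / .03
def ray(c,p,z):
    K=c["K"];d=c["T"][:3,:3]@np.array([(p[0]-K[0,2])/K[0,0],(p[1]-K[1,2])/K[1,1],1]);o=c["T"][:3,3];return o+d*(z-o[2])/d[2]
for p,z in(((97,490),.06),((97,197),.06),((272,488),.0),((262,197),.0)): print("bin",p,ray(t,np.array(p)/4.6+[170,130],z).round(3))
E
```

```text
[0.5646 0.0197 0.0218 0.077  0.0978 0.0449]
[[[-0.5, 0.1], [-0.5, 0.3], [-0.2, -0.4], [-0.6, -0.4], [-0.5, 0.0], [-0.6, -0.2], [-0.1, -1.0], [-0.1, -0.5], [-0.4, -0.2], [-0.4, 0.1], [-0.2, -0.6], [-0.0, -0.5]], [[0.8, 0.2], [0.1, -0.2], [-0.5, -0.1], [-0.7, 0.2], [-0.1, -0.6], [0.1, -0.7], [-0.8, -0.3], [-0.5, 0.5], [-0.5, -0.8], [0.0, -0.3], [-0.4, -0.2], [-0.7, 0.4]]]
edge near, far, leaf1 [[ 0.4617  0.0146  0.0572]
 [ 0.5237  0.016   0.0572]
 [ 0.5255 -0.0658  0.0635]
 [ 0.4635 -0.0671  0.0635]]
slot [0.48902382 0.18309013 0.        ]
slot [0.56100667 0.18466147 0.        ]
slot [0.63298952 0.1862328  0.        ]
bin (97, 490) [0.452 0.24  0.06 ]
bin (97, 197) [0.662 0.242 0.06 ]
bin (272, 488) [0.456 0.122 0.   ]
bin (262, 197) [0.674 0.128 0.   ]
```

```bash
cat >> h.py <<'E'
from scipy.spatial.transform import Rotation as R
B=np.array([.5646,.0197,.0218])
def target(tip_b,th):  # tip in board axes (x,y,z) ; th tilt deg
    c,s=np.cos(B[2]),np.sin(B[2]); th=np.radians(th)
    y=np.array([c,s,0]); h=np.array([-s,c,0]); z=np.sin(th)*h-np.cos(th)*np.array([0,0,1.]); 
    M=np.c_[np.cross(y,z),y,z]; return b2w(B,tip_b)-.186*z, M
def now():
    st=read_state(); M=R.from_rotvec(st["orientation"]).as_matrix(); p=st["tool_pos"]
    d=p+.186*M[:,2]-np.array([B[0],B[1],0]); c,s=np.cos(B[2]),np.sin(B[2])
    print("t %.2f"%st["t"],"tip_board mm",(1e3*np.array([c*d[0]+s*d[1],-s*d[0]+c*d[1],d[2]])).round(1),"F",st["force"].round(1),"q",st["q"].round(2),"op",round(st["opening"],4)); return p,M
def plan(tip_b,th):
    p,M=now(); tp,TM=target(tip_b,th)
    print("shift cm (tool now)",(100*M.T@(tp-p)).round(2),"turn deg",np.degrees(R.from_matrix(M.T@TM).as_rotvec()).round(2),"shift in target axes",(100*TM.T@(tp-p)).round(2),"TCP target",tp.round(3))
E
python3 -m creep '[[[0,0,0],[0,0,-7.1]],[[0,0,0],[0,0,-7.1]],[[0,0,0],[0,0,-7.1]],[[0,0,0],[0,0,-7.1]],[[0,0,0],[0,0,-7.1]],[[0,0,0],[0,0,-7.1]],[[0,0,0],[0,0,-7.1]],[[0,0,0],[0,0,-7.1]],[[0,0,0],[0,0,-7.1]],[[0,0,0],[0,0,-7.1]]]' 0 10
python3 -c "
from h import *
plan([-.072,-.15,.15],45)"
```

```text
t: 1.08
tool_pos: [0.2039, -0.5642, 0.4046]
orientation: [-2.198, -2.245, -0.0]
force: [-0.1, -0.8, 0.0]
opening: 0.031
t 1.08 tip_board mm [-373.3 -575.9  218.6] F [-0.1 -0.8  0. ] q [-1.31  0.13  1.49  0.    1.52 -1.33] op 0.031
shift cm (tool now) [29.45 30.12 12.31] turn deg [ 1.000e-02  4.498e+01 -3.000e-02] shift in target axes [12.12 30.13 29.52] TCP target [ 0.499 -0.263  0.282]
```

```bash
python3 -m creep '[[[2.45,2.5,0],[0,0,0]],[[2.45,2.5,0],[0,0,0]],[[2.45,2.5,0],[0,0,0]],[[2.45,2.5,0],[0,0,0]],[[2.45,2.5,0],[0,0,0]],[[2.45,2.5,0],[0,0,0]],[[2.45,2.5,0],[0,0,0]],[[2.45,2.5,0],[0,0,0]],[[2.45,2.5,0],[0,0,0]],[[2.45,2.5,0],[0,0,0]],[[2.45,2.5,0],[0,0,0]],[[2.45,2.5,0],[0,0,0]]]'
python3 -m creep '[[[0,0,0],[0,6.5,0]],[[0,0,0],[0,6.5,0]],[[0,0,0],[0,6.5,0]],[[0,0,0],[0,6.5,0]],[[0,0,0],[0,6.5,0]],[[0,0,0],[0,6.5,0]],[[0,0,0],[0,6,0]],[[0,0,0],[0,0,0]]]'
python3 -c "
from h import *
import cv2
plan([-.072,-.15,.15],45)
cv2.imwrite('pics/s1.png',read_camera('scene')['img'][:,:,::-1])"
```

```text
t: 2.08
tool_pos: [0.5004, -0.2643, 0.4048]
orientation: [2.204, 2.238, 0.0]
force: [-0.1, -0.7, 0.3]
opening: 0.0007
t: 2.75
tool_pos: [0.499, -0.2665, 0.4029]
orientation: [-1.741, -1.764, -0.726]
force: [0.3, 0.1, -1.1]
opening: 0.0006
t 2.75 tip_board mm [ -71.1 -152.1  272.4] F [ 0.3  0.1 -1.1] q [-0.76  0.28  1.43  0.59  1.98 -0.68] op 0.0006
shift cm (tool now) [-8.43  0.01  8.74] turn deg [ 0.22 -0.44 -0.42] shift in target axes [-8.36 -0.02  8.8 ] TCP target [ 0.499 -0.263  0.282]
```

View pics/s1.png

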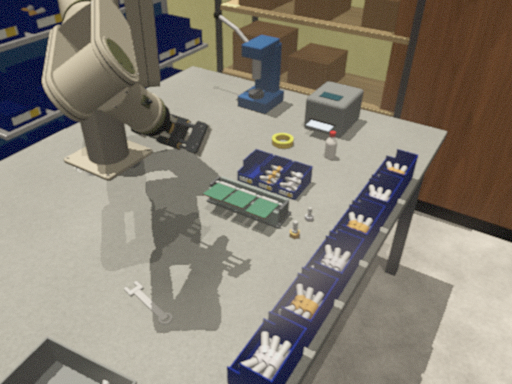

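```bash
python3 -m creep '[[[-1.65,0,1.65],[0,0,0]],[[-1.65,0,1.65],[0,0,0]],[[-1.65,0,1.65],[0,0,0]],[[-1.65,0,1.65],[0,0,0]],[[-1.65,0,1.65],[0,0,0]],[[-1.65,0,1.65],[0,0,0]],[[-1.65,0,1.65],[0,0,0]],[[-1.65,0,1.65],[0,0,0]],[[-1.65,0,1.65],[0,0,0]],[[-1.65,0,1.65],[0,0,0]],[[0,0,0],[0,0,0]]]'
python3 -c "
from h import *
import cv2
plan([-.072,-.075,.028],45)
for n in('scene','top','wrist'):
  a=read_camera(n)['img'][:,:,::-1]
  if n=='scene':a=cv2.resize(a[110:270,130:330],None,fx=3.5,fy=3.5)
  if n=='top':a=cv2.resize(a[130:330,170:410],None,fx=3,fy=3)
  cv2.imwrite('pics/%s2.png'%n,a)"
```

```text
t: 3.72
tool_pos: [0.498, -0.2644, 0.1671]
orientation: [-1.744, -1.77, -0.716]
force: [-0.8, 0.7, -1.6]
opening: 0.0003
t 3.72 tip_board mm [ -72.8 -151.1   35.5] F [-0.8  0.7 -1.6] q [-0.75  0.54  1.55  0.53  1.64 -0.9 ] op 0.0003
shift cm (tool now) [4.84 0.04 5.91] turn deg [-0.01  0.04 -0.4 ] shift in target axes [4.84 0.08 5.91] TCP target [ 0.497 -0.188  0.16 ]
```

View pics/scene2.png

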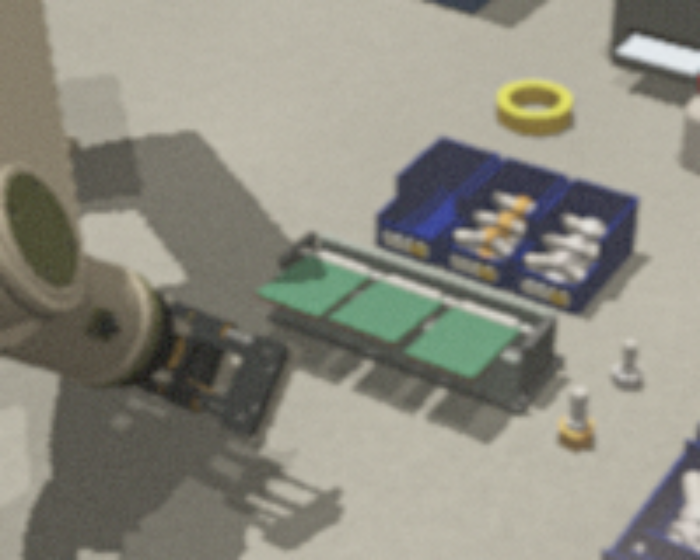

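View pics/top2.png

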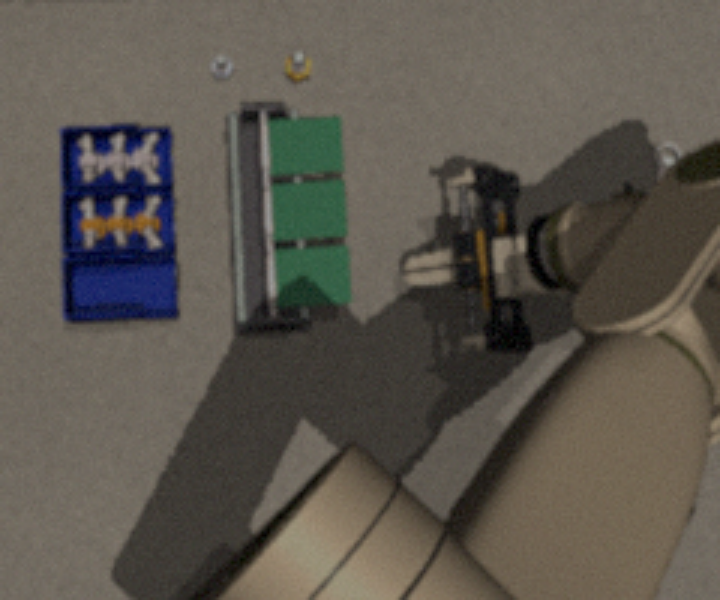

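View pics/wrist2.png

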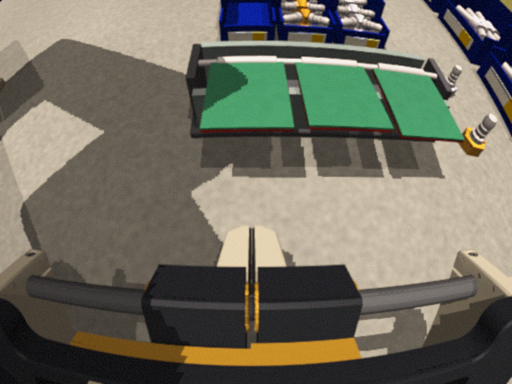

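```bash
python3 -m creep '[[[0.73,-0.05,1.05],[0,0,0]],[[0.73,-0.05,1.05],[0,0,0]],[[0.73,-0.05,1.05],[0,0,0]],[[0.73,-0.05,1.05],[0,0,0]],[[0.73,-0.05,1.05],[0,0,0]],[[0.73,-0.05,1.05],[0,0,0]],[[0,0,0],[0,0,0]]]'
cat > look.py <<'E'
from h import *
import cv2,sys
now(); k=sys.argv[1]
for n in sys.argv[2:]:
  a=read_camera(n)['img'][:,:,::-1]
  if n=='scene':a=cv2.resize(a[110:270,130:330],None,fx=3.5,fy=3.5)
  if n=='top':a=cv2.resize(a[130:330,170:410],None,fx=3,fy=3)
  cv2.imwrite('pics/%s%s.png'%(n,k),a)
E
python3 look.py 3 scene wrist
```

```text
t: 4.45
tool_pos: [0.4949, -0.1877, 0.1574]
orientation: [-1.742, -1.771, -0.722]
force: [-1.0, 0.6, -0.2]
opening: 0.0007
t 4.45 tip_board mm [-73.8 -74.2  26. ] F [-1.   0.6 -0.2] q [-0.66  0.46  1.7   0.58  1.55 -0.86] op 0.0007
```

View pics/scene3.png

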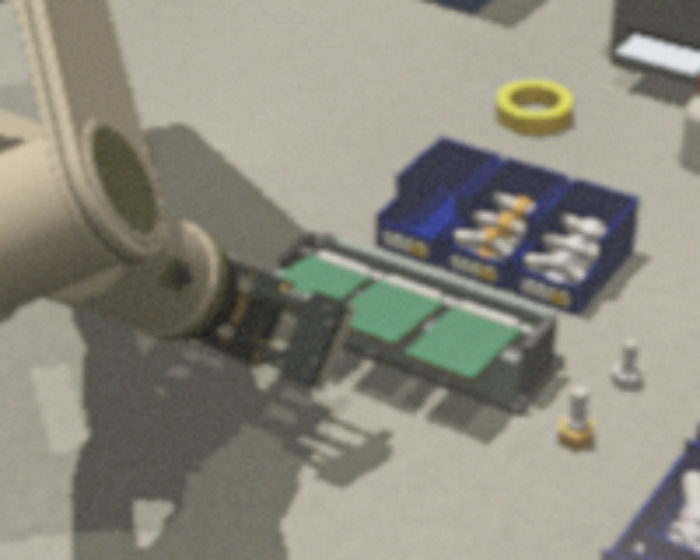

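View pics/wrist3.png

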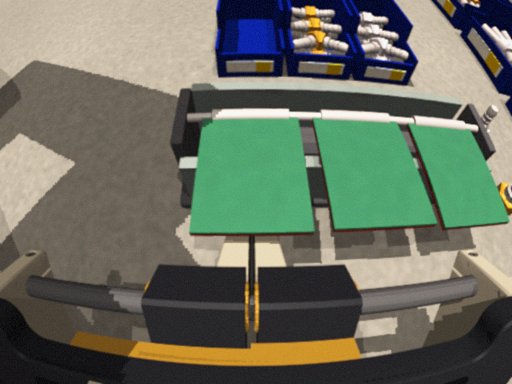

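```bash
python3 -m creep '[[[0.42,0,-0.32],[0,0,0]],[[0.42,0,-0.32],[0,0,0]],[[0.42,0,-0.32],[0,0,0]],[[0.42,0,-0.32],[0,0,0]],[[0.42,0,-0.32],[0,0,0]],[[0.42,0,-0.32],[0,0,0]],[[0.42,0,-0.32],[0,0,0]],[[0.42,0,-0.32],[0,0,0]],[[0,0,0],[0,0,0]]]'
python3 look.py 4 scene wrist; python3 -c "
from h import *
plan([-.072,-.0516,.0925],45)"
```

```text
t: 5.3
tool_pos: [0.4956, -0.1848, 0.201]
orientation: [-1.745, -1.773, -0.724]
force: [0.5, -0.6, 0.5]
opening: 0.0006
t 5.30 tip_board mm [-72.4 -71.5  69.4] F [ 0.5 -0.6  0.5] q [-0.66  0.38  1.7   0.59  1.61 -0.82] op 0.0006
t 5.40 tip_board mm [-72.8 -71.3  68.5] F [0.3 0.2 0.7] q [-0.66  0.38  1.7   0.59  1.61 -0.82] op 0.0006
shift cm (tool now) [ 3.09  0.16 -0.31] turn deg [ 0.29  0.02 -0.24] shift in target axes [ 3.09  0.17 -0.31] TCP target [ 0.497 -0.165  0.224]
```

View pics/scene4.png

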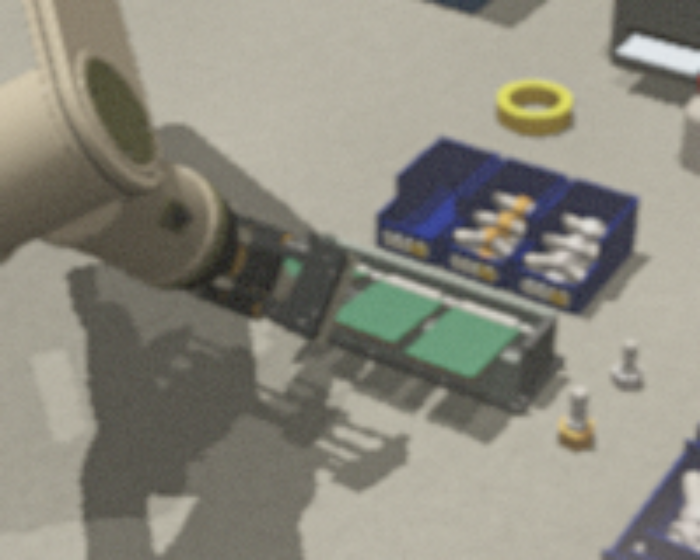

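View pics/wrist4.png

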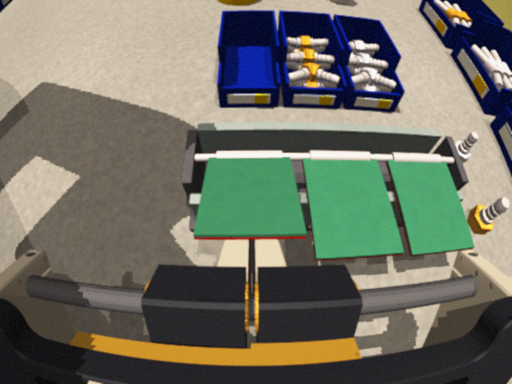

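```bash
python3 -m creep '[[[0.52,0.02,-0.05],[0,0,0]],[[0.52,0.02,-0.05],[0,0,0]],[[0.52,0.02,-0.05],[0,0,0]],[[0.52,0.02,-0.05],[0,0,0]],[[0.52,0.02,-0.05],[0,0,0]],[[0.52,0.02,-0.05],[0,0,0]],[[0.41,0,0.04],[0,0,0]],[[0.41,0,0.04],[0,0,0]],[[0.41,0,0.04],[0,0,0]],[[0.41,0,0.04],[0,0,0]],[[0,0,0],[0,0,0]]]'
python3 look.py 5 scene wrist; python3 -c "
from h import *
plan([-.072,-.008,.112],45)"
```

```text
t: 6.32
tool_pos: [0.496, -0.1514, 0.2348]
orientation: [-1.744, -1.772, -0.723]
force: [-0.7, -0.2, -0.6]
opening: 0.0007
t 6.32 tip_board mm [-71.4 -38.  103.3] F [-0.7 -0.2 -0.6] q [-0.61  0.29  1.75  0.61  1.63 -0.76] op 0.0007
t 6.42 tip_board mm [-71.5 -38.4 103. ] F [ 0.4 -0.9  0.1] q [-0.61  0.29  1.75  0.61  1.63 -0.76] op 0.0003
shift cm (tool now) [2.79 0.02 1.51] turn deg [ 0.27 -0.01 -0.25] shift in target axes [2.79 0.03 1.51] TCP target [ 0.496 -0.121  0.244]
```

View pics/scene5.png

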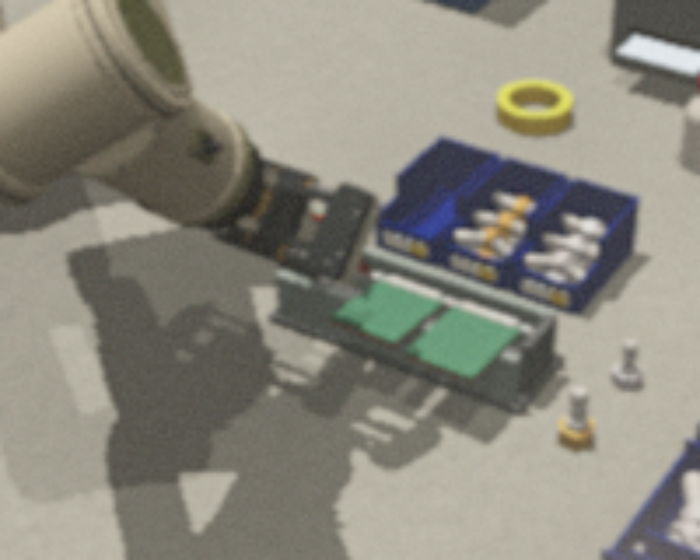

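View pics/wrist5.png

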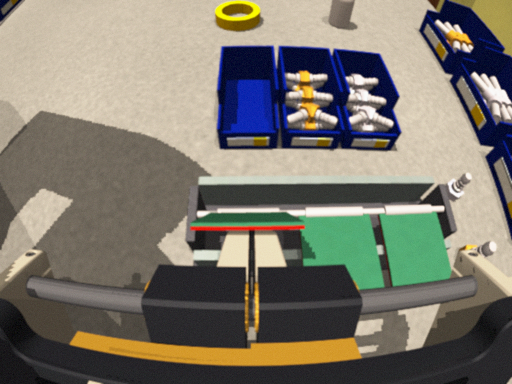

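```bash
python3 -m creep '[[[0.46,0,0.25],[0,0,0]],[[0.46,0,0.25],[0,0,0]],[[0.46,0,0.25],[0,0,0]],[[0.46,0,0.25],[0,0,0]],[[0.46,0,0.25],[0,0,0]],[[0.46,0,0.25],[0,0,0]],[[0.3,0,0.46],[0,0,0]],[[0.3,0,0.46],[0,0,0]],[[0.3,0,0.46],[0,0,0]],[[0.3,0,0.46],[0,0,0]],[[0.3,0,0.46],[0,0,0]],[[0.3,0,0.46],[0,0,0]]]'
python3 look.py 6 scene wrist; python3 -c "
from h import *
plan([-.072,.043,.101],45)"
```

```text
t: 7.42
tool_pos: [0.4949, -0.089, 0.2361]
orientation: [-1.745, -1.771, -0.722]
force: [0.5, -0.5, -0.2]
opening: 0.0009
t 7.42 tip_board mm [-71.3  24.4 104.6] F [ 0.5 -0.5 -0.2] q [-0.52  0.21  1.83  0.65  1.57 -0.7 ] op 0.0009
t 7.52 tip_board mm [-71.5  24.8 104.6] F [0.6 0.2 0.1] q [-0.52  0.21  1.83  0.65  1.57 -0.7 ] op 0.0006
shift cm (tool now) [1.04 0.01 1.54] turn deg [ 0.21 -0.04 -0.27] shift in target axes [1.04 0.02 1.54] TCP target [ 0.495 -0.07   0.233]
```

View pics/scene6.png

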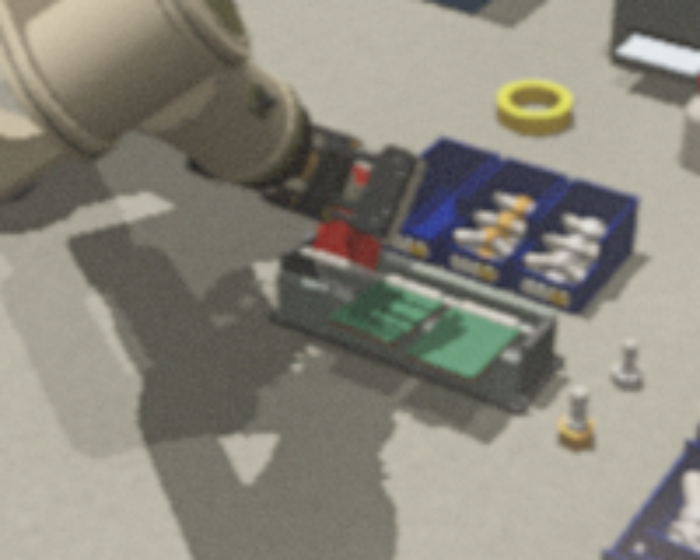

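View pics/wrist6.png

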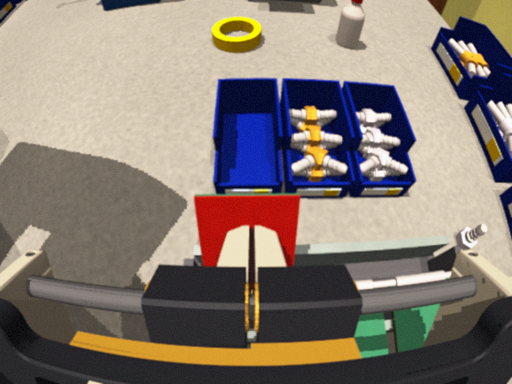

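```bash
python3 -m creep '[[[0.26,0,0.38],[0,0,0]],[[0.26,0,0.38],[0,0,0]],[[0.26,0,0.38],[0,0,0]],[[0.26,0,0.38],[0,0,0]],[[0.05,0,0.44],[0,0,0]],[[0.05,0,0.44],[0,0,0]],[[0.05,0,0.44],[0,0,0]],[[0.05,0,0.44],[0,0,0]],[[-0.1,0,0.42],[0,0,0]],[[-0.1,0,0.42],[0,0,0]],[[-0.1,0,0.42],[0,0,0]],[[-0.1,0,0.42],[0,0,0]]]'
python3 look.py 7 scene wrist; python3 -c "
from h import *
plan([-.072,.069,.062],45)"
```

```text
t: 8.52
tool_pos: [0.4943, -0.0484, 0.2069]
orientation: [-1.745, -1.771, -0.723]
force: [0.1, -0.4, 0.5]
opening: 0.0006
t 8.52 tip_board mm [-70.9  65.   75.3] F [ 0.1 -0.4  0.5] q [-0.45  0.23  1.88  0.69  1.48 -0.69] op 0.0006
t 8.62 tip_board mm [-71.4  65.3  75. ] F [ 0.3 -0.2  0. ] q [-0.45  0.23  1.88  0.69  1.48 -0.69] op 0.0003
shift cm (tool now) [-0.65  0.01  1.18] turn deg [ 0.21 -0.04 -0.31] shift in target axes [-0.65  0.01  1.18] TCP target [ 0.494 -0.044  0.194]
```

View pics/scene7.png

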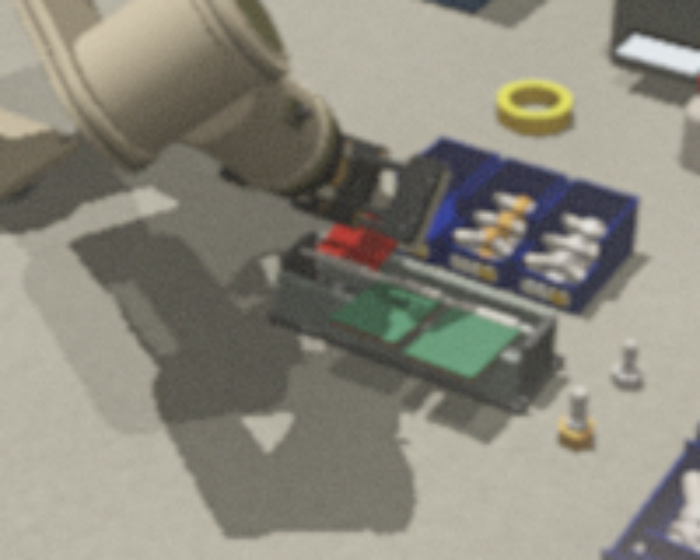

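View pics/wrist7.png

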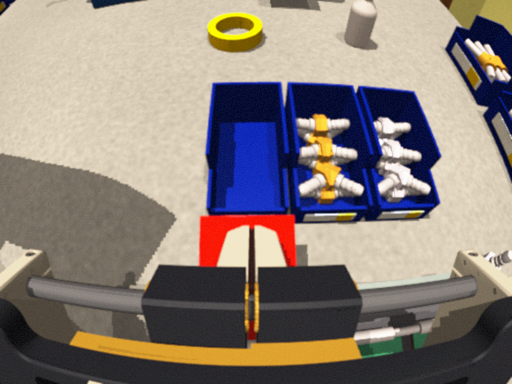

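```bash
python3 -m creep '[[[-0.11,0,0.19],[0,0,0]],[[-0.11,0,0.19],[0,0,0]],[[-0.11,0,0.19],[0,0,0]],[[-0.11,0,0.19],[0,0,0]],[[-0.11,0,0.19],[0,0,0]],[[0,0,0],[0,0,0]]]'
python3 look.py 8
python3 -m creep '[[[-0.1,0,0.1],[0,0,0]],[[-0.1,0,0.1],[0,0,0]],[[0,0,0],[0,0,0]]]'
python3 look.py 8 scene wrist
```

```text
t: 9.12
tool_pos: [0.4942, -0.0456, 0.1963]
orientation: [-1.745, -1.771, -0.722]
force: [-0.1, -0.2, -0.3]
opening: 0.0003
t 9.12 tip_board mm [-71.   67.7  64.8] F [-0.1 -0.2 -0.3] q [-0.45  0.24  1.89  0.69  1.46 -0.7 ] op 0.0003
t: 9.37
tool_pos: [0.4944, -0.0457, 0.1943]
orientation: [-1.744, -1.771, -0.724]
force: [-2.3, -0.7, 5.4]
opening: 0.0003
t 9.37 tip_board mm [-70.7  67.7  62.9] F [-2.3 -0.7  5.4] q [-0.45  0.25  1.88  0.69  1.46 -0.7 ] op 0.0003
```

View pics/wrist8.png

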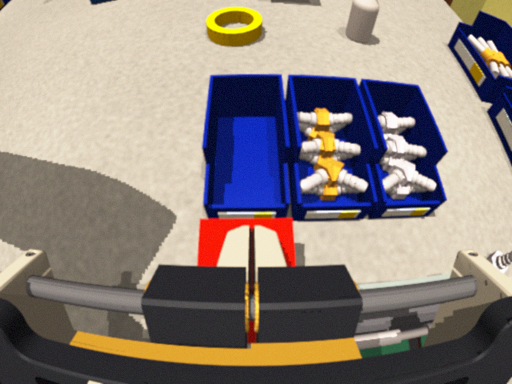

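```bash
python3 -m creep '[[[-0.08,0,0.08],[0,0,0]],[[0,0,0],[0,0,0]]]'
python3 -m creep '[[[0.3,0,-0.3],[0,0,0]],[[0.7,0,-0.7],[0,0,0]],[[1.5,0,-1.5],[0,0,0]],[[1.5,0,-1.5],[0,0,0]],[[1,0,-2.5],[0,0,0]],[[0,0,-3],[0,0,0]],[[0,0,-3],[0,0,0]],[[0,0,-3],[0,0,0]],[[0,0,-3],[0,0,0]],[[0,0,-2],[0,0,0]],[[0,0,0],[0,0,0]]]'
python3 look.py 9 scene wrist top
```

```text
t: 9.63
tool_pos: [0.4946, -0.0458, 0.1939]
orientation: [-1.743, -1.771, -0.724]
force: [-3.6, -1.8, 10.7]
opening: -0.0001
t: 10.55
tool_pos: [0.4966, -0.1579, 0.3773]
orientation: [-1.749, -1.776, -0.726]
force: [0.6, 0.0, 0.2]
opening: 0.0007
t 10.55 tip_board mm [-70.  -45.1 245.2] F [0.6 0.  0.2] q [-0.62  0.12  1.65  0.63  1.84 -0.61] op 0.0007
```

View pics/scene9.png

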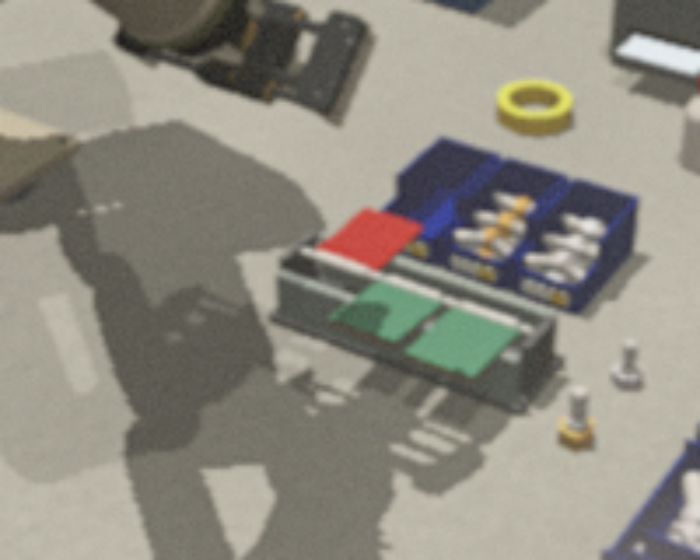

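View pics/wrist9.png

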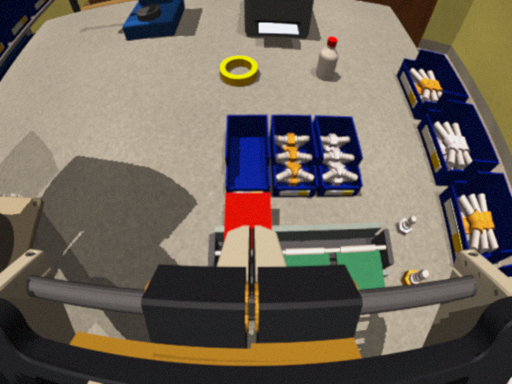

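View pics/top9.png

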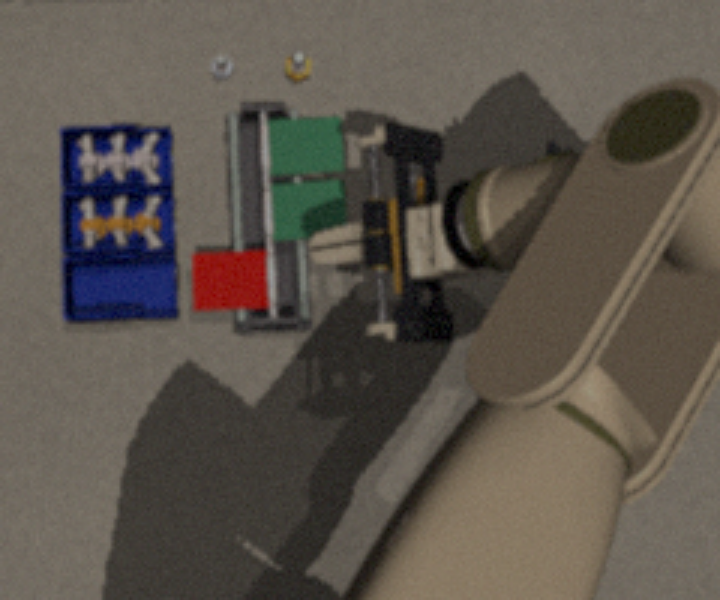

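Leaf_1 is red side up on the bin side, and nothing else has moved. Next I'll measure its angle from the edge corners.

Run:
```python
from h import *
import cv2
from scipy.optimize import least_squares
C={}
for n in("top","scene"):
    c=read_camera(n); C[n]=c; im=c["img"].astype(int)
    m=((im[...,0]>110)&(im[...,1]<80)&(im[...,2]<80)).astype(np.uint8); 
    if n=="top": m[:, :225]=0; m[:,270:]=0
    else: m[:165]=0; m[190:]=0; m[:,:215]=0;m[:,255:]=0
    k=np.argwhere(m)[:,::-1].astype(np.float32); print(n,len(k)); C[n+"p"]=k
def red(b,a):
    o=[]
    for dx,r in((-.031,.003),(.031,.003),(.031,.085),(-.031,.085)):
        o.append(b2w(b,[-.072+dx,-r*np.cos(a)-.002*np.sin(a),.055+r*np.sin(a)-.002*np.cos(a)]))
    return np.array(o)
for a in (2.8,2.9,3.0,3.05,3.1,3.14):
    out=[a]
    for n in("top","scene"):
        M=np.zeros((384*8,512*8),np.uint8); cv2.fillPoly(M,[((proj(C[n],red(B,a))+.5)*8).astype(np.int32)],1)
        p=cv2.resize(M.astype(np.float32),(512,384),interpolation=cv2.INTER_AREA)>.5
        q=np.zeros((384,512),bool); k=C[n+"p"].astype(int); q[k[:,1],k[:,0]]=1
        out+= [round((p&q).sum()/(p|q).sum(),3), np.round(np.argwhere(p).mean(0)-np.argwhere(q).mean(0),2).tolist()]
    print(out)
```

```text
top 486
scene 229
[2.8, np.float64(0.856), [-0.76, 1.14], np.float64(0.418), [-3.71, -1.63]]
[2.9, np.float64(0.905), [-0.33, 1.02], np.float64(0.471), [-2.8, -1.4]]
[3.0, np.float64(0.94), [-0.27, 0.59], np.float64(0.545), [-1.84, -1.11]]
[3.05, np.float64(0.95), [-0.2, 0.46], np.float64(0.602), [-1.33, -1.0]]
[3.1, np.float64(0.956), [-0.15, 0.39], np.float64(0.664), [-0.78, -0.94]]
[3.14, np.float64(0.96), [-0.07, 0.36], np.float64(0.715), [-0.23, -1.12]]
```

```bash
python3 -c "
from plant import *
print(read_state()['force'].round(2)); print(close_job())"
```

```text
[-1.21  0.97  0.24]
the job is handed in; nothing more can be done
None
```

I turned leaf_1 over to the bin side, red face up, and handed the job in at about 10.6 s; no verdict was reported. Leaf_1 belongs to the empty bin, which stands in slot_1, the slot nearest the robot. I pushed it with the closed fingertips tilted 45°: up from below its overhanging edge, over the spine, then gently down onto its stop.

- **At the stop:** the contact force rose to about 11 N at the end of the push. I then backed the tool off to about 0.25 m fingertip height, where the force read about zero.
- **Leaf angle:** of the angles I tried, 3.14 rad fits best in both cameras. The top view overlaps 96%. The scene view overlaps only 72%: its red mask was incomplete and sits about 1 px off, so that check is weaker.
- **Everything else:** in the last pictures the other two leaves lie green side up. The stand, bins and nearby items look unmoved. I judged this by eye and did not measure displacements.

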